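Hold the ticket clip open astride the order card

TASK

Squeeze the red spring clip by its two levers, lift it off the steel plate on which it is parked, and lower it jaws-down over the top edge of the upright order card, near the middle. Finish while still holding the clip wide open there, upright and square to the card, with one jaw on either side of the card and nothing of the clip touching it, so that the cook can slip a ticket in. Do not knock the card stand, drop the clip or disturb the other things on the cart.

Things in the scene. Friction and masses are not known exactly. Their poses are not given: they have to be found in the camera images.
- clip: Red spring clip, black jaw pads; 44 mm wide (x), 77 mm tall, about 50 g. Origin on the pivot axis (steel barrel, radius 5 mm), mid width; x along the pivot, parallel to the edge it sits on; z up from jaws to levers; levers and jaws open and close along y. Starts clamped on the parking plate, origin 16 mm above the plate's top edge, jaw tips 19 mm below it, up to 12 mm off the edge's middle.
- clip_levers (a point): Point midway between the clip's two lever bars when parked, 38 mm above the clip's origin; axes as the clip's. The bars (radius 4 mm, 44 mm long along x) lie at y = +20 and -20 mm, 48 mm over the outsides. Squeezing them together along y opens the jaws: 3 N on each starts it, 6 N reaches the firm stop, then 24 mm over the outsides and 42 mm above the origin.
- clip_mouth (a point): Point midway between the tips of the two jaws, on the clip's z axis, 35 mm below the clip's origin; axes as the clip's.
- clip_left (a joint): Opening of the clip's jaws: turn of each half in rad (the two halves always mirror each other). 0 = parked, jaw tips 4 mm apart; 0.2 = 17 mm apart; 0.32 = stop, 25 mm apart. A spring closes it.
- park_stand: Fixed parking stand: black base 90 x 60 x 16 mm carrying an upright steel plate 70 mm long (along x), 4 mm thick (along y), its top edge 90 mm above the cart top. Origin at the centre of the underside.
- park_edge (a point): Middle of the top edge of the parking plate; axes as the park stand's.
- card_stand: Fixed order card stand: wooden base 100 x 60 x 18 mm carrying a stiff white upright card with a blue band, 90 mm long (along x), 3 mm thick (along y), its top edge 110 mm above the cart top. Origin at the centre of the underside.
- card_edge (a point): Middle of the top edge of the card; x along the edge, y across the card's thickness, z up.
- bottle: Bystander: frosted push dispenser bottle with white pump, 68 mm across, 184 mm tall. Origin at the centre of its underside.
- wood_lid: Bystander: round wooden lid, 160 mm across, 34 mm tall with its grip bar. Origin at the centre of its underside.
- soup_spoon: Bystander: white porcelain soup spoon, 125 mm long (along x), 21 mm tall. Origin near its middle, on the underside.
- skimmer: Bystander: steel fine-mesh skimmer, 310 mm long (along x), mesh head 110 mm across at +x, 10 mm tall. Origin near its middle, on the underside.
- big_bowl: Bystander: white plastic bowl, 176 mm across, 65 mm tall, with the orange bowl nested in it. Origin at the centre of its underside.
- orange_bowl: Bystander: orange plastic bowl, 140 mm across, 52 mm tall, standing in the white bowl. Origin at the centre of its underside.
There are look-alikes about, which are no part of the job. Of the things that look like the clip, the middle-sized one is meant. Leave any yellow look-alike of the card_stand alone.

How it is judged:
By the outcome, as a careful person would: the job done as asked, in the order asked, and still so for the second after the job is handed in, while the arm keeps its last pose, push and grip.
It also fails if it takes over 32 s, if anything falls off the work surface, if the arm or the gripper's body presses on something with over 40 N, if the wrist force passes 120 N, or if a joint passes its speed limit or range.

ROBOT

A 6-joint arm with a two-finger parallel gripper is mounted at the origin on the work surface. World frame = base frame: x ahead of the robot, y to its left, z up, the work surface at z = 0. Lengths are in m, angles in degrees, forces in N, time in s.
With the tool pointing down it reaches from about 0.3 to 0.825 m from the base axis. Payload 5.4 kg.
Tool frame: the origin (TCP) lies midway between the tips of the shut fingers; the grasp point (between the pads) lies 19 mm behind it (r.grip_point_offset is the distance from the TCP to the grasp point, in m); y points along the fingers, x is the direction in which the jaws open and shut, and the axes are right-handed (so a half turn about y gives the same grasp; the last joint's range is limited). The gripper opens to 92 mm and grips with 3 to 60 N. Pads are 20 mm wide; open, the fingers measure 128 mm over their backs; the gripper's body (75 mm by 189 mm) begins 69 mm behind the grasp point.
Start: joints at [53.967, 9.076, 91.501, -0, 79.423, -12.038], TCP at [0.234, 0.525, 0.215] pointing down, gripper open.
Joint ranges: [-166.64, 166.64], [-54.1, 131.32], [10.49, 154.53], [-73.88, 253.88], [9.74, 151.15], [-171.62, 171.62]. Speed limits (degrees/s): [147.25, 147.25, 180, 180, 180, 180].

INTERFACE

Orientations are given as a 3x3 rotation matrix whose columns are the frame's x, y, z axes.
In Python, from cell import r gives the robot as it stands.
- The arm moves only by the tool play_rows, never from a script. Its argument "commands" is a list that holds one entry, the list of rows, each a list of 5 numbers: the shift along the world's x, y, z in mm, then the turn about the world's z in degrees, then the opening, from 0 (shut) to 1 (fully open). A call has 1 to 5 rows; each row shifts and turns the pose as measured when the row begins; what a row does not reach is not made up. A row lasts 1/12 s, in which the tool goes at most 41.7 mm and 7.16 degrees, less where a joint would pass 70% of its speed; a pose out of reach is approached as far as the arm can. A call with a gripper value outside its range is refused whole. The fingers move at their own pace and stop on an object; the grip force is fixed at half the most. Time passes only in rows, so rows that do not move let the fingers close. It gives the time, the measured TCP pose, the force and the opening at its end, in the units of the state.
- r.get_obs(): the state, without advancing time (a new reading comes with each control period).
- r.grab_frame(name): name is "scene" or "side" or "wrist"; returns a dict with "frame" (384x512x3 uint8, red, green, blue), "fx", "fy", "cx", "cy" (pixels), "world_to_cam" (4x4, takes a point from world to camera coordinates). Camera axes: x right, y up, looking along -z (the intrinsics and any distortion apply to the point x, -y, -z); pixel columns grow to the right and rows downward; lengths in m; the calibration is good to about 2 mm. A picture is of the moment at which its call begins. There is no depth.
- r.job_done(): hands the job in, once; it reports no verdict.
Trained networks look in a picture, given as the dict that the camera call returned (one of the last four; its "shot" number tells which), for a name from the list of things; names that differ only in an ending like _2 or _b are one class to them, and where a whole thing is asked for, a point or a joint stands for the part that bears it (a point fixed in the world has none). Each returns a list of dicts, best first, with "conf" (0 to 1); they miss things now and then, are a little off and sometimes report something else, mostly with a low value. They report only what shows in the picture. A call takes as long as a camera call. They do not tell look-alikes from the thing itself.
- r.silhouettes(label, picture): "pixels" (384x512 bool, what is visible of it).
- r.pinpoint(label, picture): "at" ([x, y, z] in m, in the coordinates of the camera as it stood for that picture, good to about 4 mm: a listed point, or the origin of a listed thing).
The state is a dict: "clock": time; "joint_pos": joint angles; "joint_vel": joint speeds; "effort": joint torques, N m; "position": TCP position; "orientation": TCP orientation; "ft_force": force on the tool from outside, world axes, zero at the start; "wrist_torque": the same for the moment, N m; "gripper_width": opening from 0.0 (shut) to 1.0 (fully open).
Only numpy, scipy, OpenCV 4.12 (cv2) and the standard library are available. Lean on these libraries where they do the work, as an engineer would, in place of code of your own. Each camera call takes 0.05 s, during which the arm holds its last target.

## Working session

There is one attempt and no reset: what is moved stays moved. The work goes in short steps, Python scripts to look and compute and a tool call to move; the robot and the scene stay as the last step left them, time stands still between calls to the robot, and variables do not carry over. Pictures are saved under pics/ and viewed, and the job is handed in when it is done.

Besides the shell and the picture viewer there is one more tool, called after "Call:" by a JSON object that holds its "op" and its "data". play_rows: Moves the arm, as the interface text tells. Its arguments: {"type":"object","properties":{"commands":{"type":"array"}},"required":["commands"]}

```bash
ls; mkdir -p pics; cat > h.py <<'E'
import numpy as np, cv2
from cell import r
def shot(n,fn=None):
    f=r.grab_frame(n)
    if fn: cv2.imwrite('pics/'+fn,cv2.cvtColor(f['frame'],cv2.COLOR_RGB2BGR))
    return f
def w(f,p):
    T=np.linalg.inv(np.array(f['world_to_cam'])); return (T@np.append(p,1))[:3]
def proj(f,p):
    c=(np.array(f['world_to_cam'])@np.append(p,1))[:3]
    return np.array([f['fx']*c[0]/-c[2]+f['cx'], f['fy']*(-c[1])/-c[2]+f['cy']])
E
python3 - <<'E'
from h import *
for n in ['scene','side','wrist']:
    f=shot(n,n+'0.png'); print(n,[k for k in f if k not in('frame','world_to_cam')],f['fx'],f['cx'],f['cy'], w(f,[0,0,0]).round(3))
    for l in ['clip','clip_levers','clip_mouth','park_stand','park_edge','card_stand','card_edge']:
        for d in r.pinpoint(l,f): 
            p=w(f,d['at']); print(' ',l,round(d['conf'],2),p.round(4),proj(f,p).round())
o=r.get_obs(); print(o)
E
```

```text
pics
scene ['fx', 'fy', 'cx', 'cy', 'shot'] 368.1216547423002 255.80143431246228 189.15246013024458 [1.107 0.621 0.723]
  clip 0.86 [ 0.4587 -0.054   0.0547] [277. 182.]
  clip 0.62 [ 0.5673 -0.1567  0.0312] [229. 185.]
  clip 0.53 [ 0.4623 -0.1864  0.1065] [249. 150.]
  clip_levers 0.93 [ 0.4648 -0.051   0.1044] [277. 170.]
  clip_levers 0.83 [ 0.4654 -0.1886  0.1476] [248. 139.]
  clip_levers 0.78 [ 0.5657 -0.1548  0.0586] [230. 178.]
  clip_mouth 0.81 [ 0.4621 -0.1862  0.0765] [249. 158.]
  clip_mouth 0.56 [ 0.4593 -0.0568  0.0051] [275. 194.]
  clip_mouth 0.54 [ 0.5633 -0.1538  0.002 ] [231. 192.]
  clip_mouth 0.51 [ 0.4584 -0.1888  0.0907] [250. 154.]
  clip_mouth 0.37 [ 0.4622 -0.1877  0.107 ] [249. 150.]
  park_stand 0.61 [ 0.4618 -0.1869  0.0005] [249. 177.]
  park_edge 0.73 [0.7631 0.0966 0.0013] [225. 269.]
  park_edge 0.71 [ 0.4614 -0.1887  0.0928] [249. 154.]
  park_edge 0.59 [0.569  0.1939 0.0034] [307. 256.]
  card_stand 0.69 [0.4213 0.2277 0.0009] [353. 239.]
  card_stand 0.61 [0.5653 0.193  0.0057] [308. 254.]
  card_edge 0.56 [0.5682 0.1902 0.1081] [310. 226.]
  card
[... 1465 characters left out ...]
60e-03,
        7.94231853e+01, -1.20377082e+01]), 'joint_vel': array([ 0.07260488, -0.05884247,  0.04191581,  0.09465251,  0.15019707,
       -0.09916357]), 'effort': array([-3.07486298e-04, -3.85587144e+01, -3.22357929e+01,  7.02188700e-02,
        3.08124558e-02, -1.85393439e-06]), 'position': array([0.23386258, 0.52527476, 0.21459924]), 'orientation': array([[ 4.06691566e-01,  1.04377910e-05, -9.13565526e-01],
       [ 9.13565526e-01, -1.61806625e-05,  4.06691565e-01],
       [-1.05371339e-05, -1.00000000e+00, -1.61161450e-05]]), 'ft_force': array([-0.23851653,  0.25585448, -0.33608968]), 'wrist_torque': array([-0.0075235 , -0.00262059, -0.01459777]), 'gripper_width': 1.0014576894922267}
```

View pics/scene0.png

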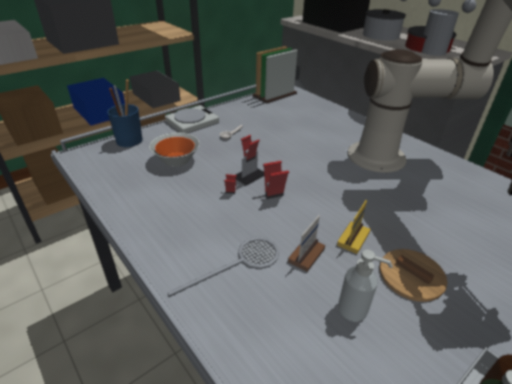

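View pics/side0.png

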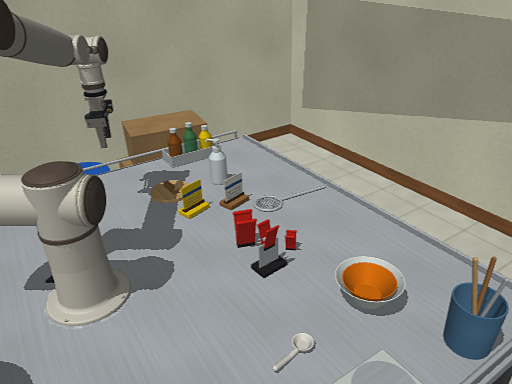

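View pics/wrist0.png

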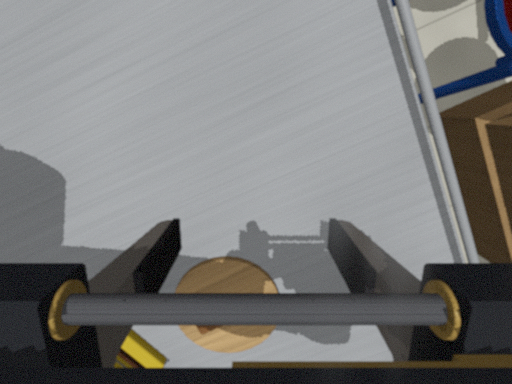

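```bash
python3 - <<'E'
import cv2,numpy as np
a=cv2.imread('pics/scene0.png')[110:215,200:310]; b=cv2.imread('pics/side0.png')[180:290,215:325]
c=cv2.imread('pics/scene0.png')[180:290,285:395]; d=cv2.imread('pics/side0.png')[140:250,160:270]
R=lambda i,s:cv2.resize(i,(s,300),interpolation=cv2.INTER_CUBIC)
cv2.imwrite('pics/crop0.png',np.vstack([np.hstack([R(a,400),R(b,400)]),np.hstack([R(c,400),R(d,400)])]))
E
```

```text
(no output)
```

View pics/crop0.png

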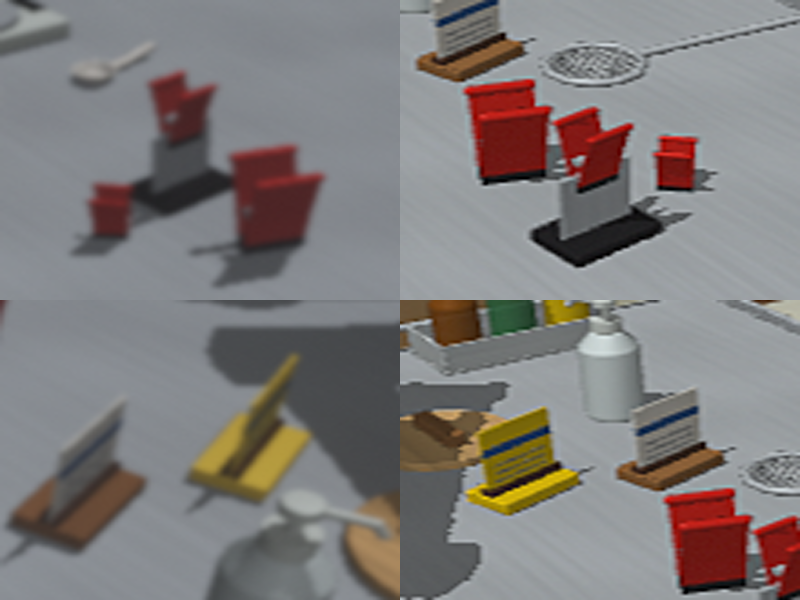

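Clip candidates in the scene picture are at (277,182), the large one standing on the cart; (229,185), the small one standing on the cart; and (249,150), the middle-sized one clamped on the plate. I choose (249,150). In the crop it sits on the steel plate with the black base. Of the card stands, I use the wooden one at (307,250) and leave the yellow one at (355,235). Next I fit the stand poses to their silhouettes.

```bash
cat > fit.py <<'E'
from h import *
from scipy.optimize import minimize
def box(cx,cy,z0,lx,ly,lz):
    return np.array([[cx+a*lx/2,cy+b*ly/2,z0+c*lz] for a in(-1,1) for b in(-1,1) for c in(0,1)])
STANDS={'park_stand':[box(0,0,0,.09,.06,.016),box(0,0,.016,.07,.004,.074)],
 'card_stand':[box(0,0,0,.1,.06,.018),box(0,0,.018,.09,.003,.092)]}
S=4
def render(f,boxes,q):
    c,s=np.cos(q[2]),np.sin(q[2]); m=np.zeros((384*S,512*S),np.uint8)
    for b in boxes:
        P=b.copy(); P[:,0]=q[0]+c*b[:,0]-s*b[:,1]; P[:,1]=q[1]+s*b[:,0]+c*b[:,1]
        px=np.array([proj(f,p) for p in P])
        cv2.fillConvexPoly(m,cv2.convexHull(((px+.5)*S*16).astype(np.int32)),255,shift=4)
    return cv2.resize(m,(512,384),interpolation=cv2.INTER_AREA)/255.
def fitstand(name,data,q0,ign):
    # data: list (frame, mask); ign: list of ignore masks
    def cost(q):
        return sum((np.abs(render(f,STANDS[name],q)-m)*(1-g)).sum()/m.sum() for (f,m),g in zip(data,ign))
    best=None
    for y in np.radians(np.arange(-90,90,15)):
        v=cost([q0[0],q0[1],y])
        if best is None or v<best[0]: best=(v,y)
    res=minimize(cost,[q0[0],q0[1],best[1]],method='Nelder-Mead',options=dict(initial_simplex=[[q0[0],q0[1],best[1]],[q0[0]+.006,q0[1],best[1]],[q0[0],q0[1]+.006,best[1]],[q0[0],q0[1],best[1]+.2]],xatol=1e-4,fatol=1e-4))
    return res.x,res.fun
def mask_at(name,f,px):
    for d in r.silhouettes(name,f):
        m=np.array(d['pixels']); ys,xs=np.nonzero(m)
        if len(xs) and np.hypot(xs.mean()-px[0],ys.mean()-px[1])<22: return m.astype(float)
    return None
E
python3 - <<'E'
from fit import *
fs={n:shot(n) for n in('scene','side')}
for name,q0,h in(('park_stand',(.461,-.187),.04),('card_stand',(.566,.194),.04)):
    data=[];ign=[]
    for n,f in fs.items():
        m=mask_at(name,f,proj(f,[*q0,h]))
        if m is None: print('none',name,n); continue
        g=np.zeros_like(m)
        if name[0]=='p':
            c=[d for d in r.silhouettes('clip',f)]
            for d in c: g=np.maximum(g,cv2.dilate(np.array(d['pixels']).astype(np.uint8),np.ones((3,3))))
        print(name,n,m.sum(),g.sum()); data.append((f,m)); ign.append(g)
    for k in [slice(0,None)]+[slice(i,i+1) for i in range(len(data))]:
        q,c=fitstand(name,data[k],q0,ign[k]); print(name,q[:2].round(4),np.degrees(q[2]).round(1),round(c,3))
f=fs['scene']
for l in('bottle','wood_lid','skimmer'):
    for d in r.pinpoint(l,f)[:1]: print(l,d['conf'],w(f,d['at']).round(3))
print(r.get_obs()['clock'])
E
```

```text
park_stand scene 515.0 1124.0
park_stand side 694.0 1625.0
park_stand [ 0.4628 -0.1836] 6.7 0.4
park_stand [ 0.4668 -0.1886] 4.9 0.173
park_stand [ 0.4611 -0.181 ] 7.5 0.085
card_stand scene 913.0 0.0
card_stand side 655.0 0.0
card_stand [0.5662 0.1886] 18.8 0.266
card_stand [0.5679 0.1884] 18.9 0.113
card_stand [0.5671 0.1954] 17.2 0.069
bottle 0.92 [0.605 0.377 0.002]
wood_lid 0.8 [0.411 0.4   0.003]
skimmer 0.74 [ 0.46  -0.186  0.003]
1.75
```

Call:
{"op": "play_rows", "data": {"commands": [[[11, -35, 13, 1.5, 1], [11, -35, 13, 1.5, 1], [11, -35, 13, 1.5, 1], [11, -35, 13, 1.5, 1], [11, -35, 13, 1.5, 1]]]}}

```text
clock: 2.17
position: [0.2856, 0.3468, 0.2753]
orientation: [[0.269, -0.007, -0.963], [0.963, -0.007, 0.269], [-0.009, -1.0, 0.005]]
ft_force: [0.6, -0.4, -0.1]
gripper_width: 1.002
```

Call:
{"op": "play_rows", "data": {"commands": [[[11, -35, 0, 1.5, 1], [11, -35, 0, 1.5, 1], [11, -35, 0, 1.5, 1], [11, -35, 0, 1.5, 1], [11, -35, 0, 1.5, 1]]]}}

```text
clock: 2.58
position: [0.3427, 0.1649, 0.2804]
orientation: [[0.13, 0.004, -0.991], [0.991, -0.003, 0.13], [-0.003, -1.0, -0.005]]
ft_force: [0.7, 0.2, 0.9]
gripper_width: 0.999
```

Call:
{"op": "play_rows", "data": {"commands": [[[11, -35, 0, 1.5, 1], [11, -35, 0, 1.5, 1], [11, -35, 0, 1.5, 1], [11, -35, 0, 1.5, 1], [11, -35, 0, 1.5, 1]]]}}

```text
clock: 3.0
position: [0.3984, -0.0193, 0.2822]
orientation: [[-0.007, 0.012, -1.0], [1.0, -0.003, -0.007], [-0.003, -1.0, -0.012]]
ft_force: [0.9, 0.0, 1.3]
gripper_width: 0.998
```

Call:
{"op": "play_rows", "data": {"commands": [[[12, -34, 0, 1.5, 1], [12, -34, 0, 1.5, 1], [12, -34, 0, 1.5, 1], [12, -34, 0, 1.5, 1], [12, -32, -10, 0, 1]]]}}

```text
clock: 3.42
position: [0.4603, -0.1988, 0.2752]
orientation: [[-0.114, 0.019, -0.993], [0.993, -0.005, -0.114], [-0.008, -1.0, -0.019]]
ft_force: [1.1, -0.7, -0.1]
gripper_width: 1.002
```

```bash
python3 - <<'E'
from h import *
f=shot('wrist','wrist1.png')
for l in ['clip','clip_levers','clip_mouth','park_edge','park_stand']:
    for d in r.pinpoint(l,f):
        p=w(f,d['at']); print(' ',l,round(d['conf'],2),p.round(4),proj(f,p).round())
o=r.get_obs(); print(o['clock'],o['position'],o['joint_pos'].round(1),np.degrees(np.arctan2(o['orientation'][1,0],o['orientation'][0,0])))
E
```

```text
clip 0.88 [ 0.5651 -0.1508  0.03  ] [279. 231.]
  clip 0.81 [ 0.4575 -0.1859  0.1055] [266. 171.]
  clip_levers 0.77 [ 0.5628 -0.1509  0.0581] [280. 238.]
  clip_levers 0.74 [ 0.4635 -0.0523  0.1059] [377. 188.]
  clip_levers 0.6 [ 0.4661 -0.1817  0.1452] [270. 187.]
  clip_mouth 0.9 [ 0.4656 -0.0508  0.0026] [351. 171.]
  clip_mouth 0.83 [ 0.4628 -0.1854  0.0698] [265. 169.]
  clip_mouth 0.59 [ 0.5644 -0.1526  0.0007] [276. 223.]
  park_edge 0.93 [ 0.4635 -0.1834  0.0936] [267. 174.]
  park_edge 0.42 [ 0.6052 -0.4279  0.0041] [105. 228.]
  park_stand 0.82 [ 0.46   -0.1836  0.001 ] [265. 157.]
  park_stand 0.55 [ 0.3476 -0.4596 -0.0009] [79. 55.]
  park_stand 0.2 [ 0.4584 -0.1839  0.1051] [268. 172.]
3.7167 [ 0.45908617 -0.19499062  0.2736353 ] [ -37.2   -5.2   99.5    0.4   84.9 -133.8] 96.57672550698939
```

View pics/wrist1.png

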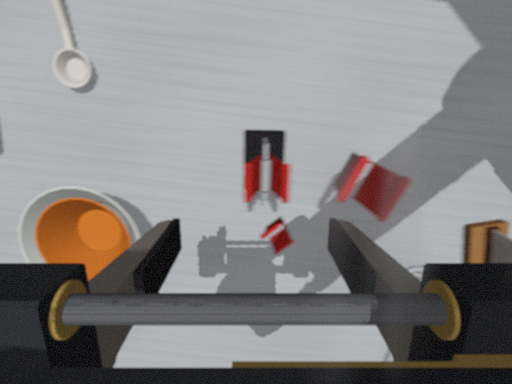

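```bash
python3 - <<'E'
from h import *
f=shot('wrist','wrist2.png')
o=r.get_obs(); print(o['clock'],o['position'],o['orientation'].round(3).tolist())
im=cv2.cvtColor(f['frame'],cv2.COLOR_RGB2BGR)[115:215,216:316]
cv2.imwrite('pics/w2c.png',cv2.resize(im,(600,600),interpolation=cv2.INTER_CUBIC))
# fit stand pose and clip from network masks
import pickle; pickle.dump({k:f[k] for k in f},open('w2.pkl','wb'))
for l in('clip','park_stand'):
  for d in r.silhouettes(l,f):
    m=np.array(d['pixels']); ys,xs=np.nonzero(m); print(l,round(d['conf'],2),m.sum(),xs.min(),xs.max(),ys.min(),ys.max())
    if abs(xs.mean()-266)<15: np.save('m_%s.npy'%l,m)
E
```

```text
3.7667 [ 0.45918259 -0.19479724  0.27385375] [[-0.115, 0.017, -0.993], [0.993, -0.003, -0.115], [-0.005, -1.0, -0.016]]
clip 0.78 647 260 291 219 255
clip 0.69 2995 334 409 154 222
clip 0.57 1653 243 289 156 204
park_stand 0.66 1152 243 283 130 197
park_stand 0.51 1649 49 87 0 87
```

View pics/w2c.png

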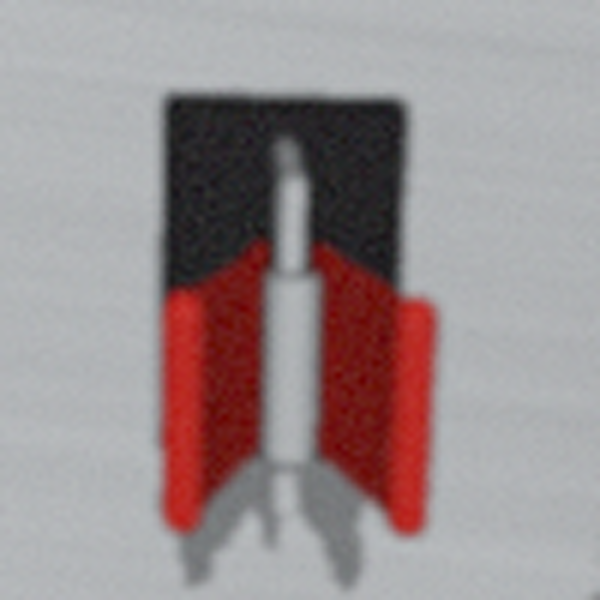

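```bash
cat > cl.py <<'E'
import pickle,sys
from h import *
from scipy.optimize import least_squares
f=pickle.load(open('w2.pkl','rb'))
P=np.array([[22,20,40],[22,-20,40],[-22,20,40],[-22,-20,40],[22,0,3],[-22,0,3]])/1000
U=np.array([[184,290],[419,297],[183,533],[407,536],[294,270],[289,465]])
U=U/6+[216,115]-.42
def pts(q,P=P):
    c,s=np.cos(q[3]),np.sin(q[3]); R=np.array([[c,-s,0],[s,c,0],[0,0,1]]); return P@R.T+q[:3]
def res(q): return (np.array([proj(f,p) for p in pts(q)])-U).ravel()
for z in(None,.106):
    g=(lambda q:res(q)) if z is None else (lambda q:res([q[0],q[1],z,q[3]]))
    s=least_squares(g,[.462,-.186,.106,.11]); q=s.x; print(q[:3].round(4),np.degrees(q[3]).round(2)); print(s.fun.reshape(-1,2).round(1).tolist())
# plate edge line at z=.09
def back(u,z):
    T=np.linalg.inv(f['world_to_cam']); d=np.array([(u[0]-f['cx'])/f['fx'],-(u[1]-f['cy'])/f['fy'],-1]); d=T[:3,:3]@d; o=T[:3,3]; return o+d*(z-o[2])/d[2]
k=lambda X,Y:(X/6+216-.42,Y/6+115-.42)
a,b=back(k(295,180),.09),back(k(287,505),.09); print(a.round(4),b.round(4),np.degrees(np.arctan2(*(a-b)[[1,0]])))
a,b=back(k(168,97),.016),back(k(405,102),.016); print('far base corners',a.round(4),b.round(4),np.degrees(np.arctan2(*(a-b)[[1,0]]))-90)
E
python3 cl.py
```

```text
[ 0.4633 -0.1828  0.0974] 185.57
[[0.6, 0.6], [-0.6, 0.1], [0.3, -0.3], [-0.5, -0.1], [0.2, -1.9], [0.0, 1.5]]
[ 0.4611 -0.1834  0.106 ] 185.57
[[0.0, 0.1], [-0.0, -0.4], [-0.2, 0.4], [0.0, 0.6], [0.2, -2.4], [0.0, 1.9]]
[ 0.4275 -0.1865  0.09  ] [ 0.495  -0.1797  0.09  ] -174.26752197750264
far base corners [ 0.4208 -0.2155  0.016 ] [ 0.4155 -0.1594  0.016 ] -174.59432064784767
```

Call:
{"op": "play_rows", "data": {"commands": [[[1, 5, -30, -0.5, 1], [1, 5, -30, -0.5, 1], [0, 1, -20, 0, 1], [0, 0, -10, 0, 1], [0, 0, 0, 0, 1]]]}}

```text
clock: 4.28
position: [0.4629, -0.1806, 0.1859]
orientation: [[-0.103, 0.026, -0.994], [0.995, -0.01, -0.103], [-0.013, -1.0, -0.025]]
ft_force: [-0.3, 0.2, -0.0]
gripper_width: 1.002
```

```bash
python3 - <<'E'
from h import *
o=r.get_obs(); print(o['clock'],o['position'].round(4),o['orientation'].round(4).tolist())
f=shot('wrist','wrist3.png')
cv2.imwrite('pics/w3c.png',cv2.resize(cv2.imread('pics/wrist3.png')[100:300,170:370],(600,600),interpolation=cv2.INTER_CUBIC))
import pickle; pickle.dump(dict(f),open('w3.pkl','wb'))
for x in(1,-1): print(proj(f,o['position']), )
o=r.get_obs(); print(o['clock'],o['position'].round(4),o['orientation'].round(4).tolist())
E
```

```text
4.2833 [ 0.4629 -0.1806  0.1859] [[-0.1029, 0.0262, -0.9944], [0.9946, -0.0105, -0.1032], [-0.0131, -0.9996, -0.025]]
[253.53731743 232.11800438]
[253.53731743 232.11800438]
4.3333 [ 0.4633 -0.181   0.187 ] [[-0.1028, 0.0273, -0.9943], [0.9946, -0.0112, -0.1032], [-0.014, -0.9996, -0.026]]
```

View pics/w3c.png

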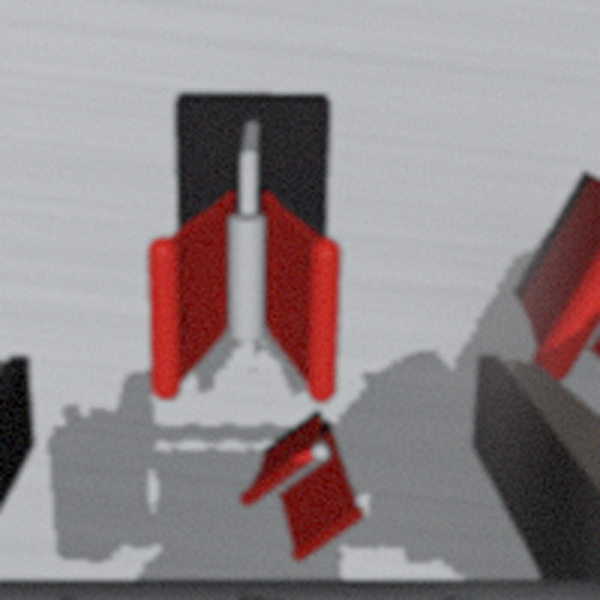

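```bash
sed -e "s/w2.pkl/w3.pkl/" -e '/^U=np/d' -e "s|^U=U.*|U=np.array([[164,240],[325,240],[166,396],[323,400],[247,216],[248,338]])/3+[170,100]-.33|" -e '/^# plate/,$d' cl.py > cl3.py; python3 cl3.py
```

```text
[ 0.4644 -0.1831  0.096 ] 185.7
[[0.8, -0.2], [-0.7, 0.2], [1.5, 0.4], [-1.5, -0.5], [0.2, -2.6], [-0.2, 3.0]]
[ 0.461  -0.1832  1.1263] -174.31
[[-0.5, -1.2], [0.6, -0.8], [0.3, 1.9], [-0.3, 1.0], [0.2, -3.9], [-0.2, 3.6]]
```

Call:
{"op": "play_rows", "data": {"commands": [[[0, -1, -22, 0, 1], [0, -1, -20, 0, 1], [0, 0, -12, 0, 1], [0, 0, -5, 0, 1], [0, 0, 0, 0, 1]]]}}

```text
clock: 4.75
position: [0.4685, -0.186, 0.1357]
orientation: [[-0.104, 0.04, -0.994], [0.994, -0.021, -0.105], [-0.025, -0.999, -0.038]]
ft_force: [-0.3, 0.2, -0.0]
gripper_width: 0.997
```

```bash
python3 - <<'E'
from h import *
f=shot('wrist','wrist4.png')
g=shot('side','side4.png')
o=r.get_obs(); print(o['clock'],o['position'].round(4),o['orientation'].round(4).tolist(),o['ft_force'])
a=cv2.imread('pics/wrist4.png')[100:300,150:350]; p=proj(g,[.46,-.185,.16]).astype(int);print(p)
b=cv2.imread('pics/side4.png')[p[1]-50:p[1]+50,p[0]-50:p[0]+50]
cv2.imwrite('pics/c4.png',np.hstack([cv2.resize(i,(400,400),interpolation=cv2.INTER_CUBIC) for i in(a,b)]))
E
```

```text
4.85 [ 0.4692 -0.1865  0.1368] [[-0.1042, 0.0422, -0.9937], [0.9942, -0.022, -0.1052], [-0.0263, -0.9989, -0.0396]] [-0.48726744  1.30600354  0.32700857]
[267 220]
```

View pics/c4.png

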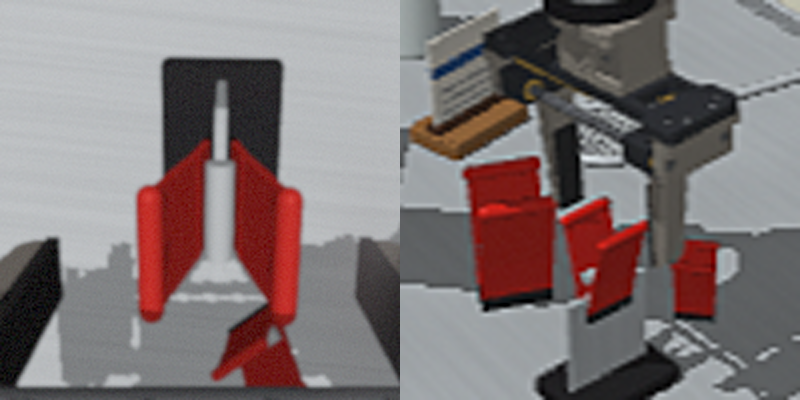

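Call:
{"op": "play_rows", "data": {"commands": [[[-2, 1, 25, 0, 1], [-2, 1, 25, 0, 1], [-2, 0, 25, 0, 1], [0, 0, 0, 0, 1]]]}}

```text
clock: 5.18
position: [0.4636, -0.1848, 0.2189]
orientation: [[-0.104, 0.045, -0.994], [0.994, -0.024, -0.106], [-0.029, -0.999, -0.042]]
ft_force: [0.6, -0.4, 1.5]
gripper_width: 0.998
```

Call:
{"op": "play_rows", "data": {"commands": [[[0, 0, 0, 0, 1], [0, 0, 0, 0, 1], [0, 0, 0, 0, 1]]]}}

```text
clock: 5.43
position: [0.4651, -0.1859, 0.222]
orientation: [[-0.104, 0.051, -0.993], [0.994, -0.028, -0.106], [-0.033, -0.998, -0.048]]
ft_force: [0.2, -0.5, -1.2]
gripper_width: 1.001
```

Call:
{"op": "play_rows", "data": {"commands": [[[-1, 1, -38, 0, 1], [-1, 1, -38, 0, 1], [-1, 1, -20, 0, 1]]]}}

```text
clock: 5.68
position: [0.4654, -0.1851, 0.128]
orientation: [[-0.104, 0.061, -0.993], [0.994, -0.036, -0.106], [-0.042, -0.997, -0.057]]
ft_force: [-0.3, 0.3, -0.9]
gripper_width: 0.999
```

```bash
python3 - <<'E'
from h import *
for i in range(3):
    f=shot('wrist','wrist5.png')
    o=r.get_obs(); print(o['clock'],o['position'].round(4),o['orientation'].round(4).tolist(),o['ft_force'])
import pickle; pickle.dump(dict(f),open('w5.pkl','wb'))
E
```

```text
5.7333 [ 0.4629 -0.1833  0.1242] [[-0.1041, 0.055, -0.993], [0.9939, -0.0313, -0.1059], [-0.0369, -0.998, -0.0514]] [-2.59725032  0.90756228 -2.66248601]
5.7833 [ 0.4636 -0.1838  0.1268] [[-0.1042, 0.056, -0.993], [0.9938, -0.032, -0.1061], [-0.0377, -0.9979, -0.0523]] [ 0.62009704 -0.19316514 -0.13705228]
5.8333 [ 0.4654 -0.1851  0.1297] [[-0.104, 0.0599, -0.9928], [0.9937, -0.0349, -0.1062], [-0.0411, -0.9976, -0.0559]] [ 0.59397971 -0.46676793 -0.78080377]
```

Call:
{"op": "play_rows", "data": {"commands": [[[-2, 2, -2, 0, 0]]]}}

```text
clock: 5.92
position: [0.4645, -0.184, 0.1293]
orientation: [[-0.104, 0.062, -0.993], [0.994, -0.037, -0.106], [-0.043, -0.997, -0.058]]
ft_force: [0.8, -0.4, 0.7]
gripper_width: 0.948
```

```bash
python3 - <<'E'
from h import *
for i in range(8):
    f=shot('wrist','wrist6.png')
    o=r.get_obs(); print(o['clock'],o['position'].round(4),o['orientation'][:,1].round(4).tolist(),o['ft_force'].round(1),o['gripper_width'].round(3))
    if i>3 and o['gripper_width']<.29: break
g=shot('side','side6.png')
p=proj(g,[.46,-.185,.13]).astype(int)
a=cv2.imread('pics/wrist6.png')[100:300,150:350]
b=cv2.imread('pics/side6.png')[p[1]-50:p[1]+50,p[0]-50:p[0]+50]
cv2.imwrite('pics/c6.png',np.hstack([cv2.resize(i,(400,400),interpolation=cv2.INTER_CUBIC) for i in(a,b)]))
E
```

```text
Traceback (most recent call last):
AttributeError: 'float' object has no attribute 'round'
```

```bash
cat > look.py <<'E'
from h import *
import sys
def st(o): print(o['clock'],o['position'].round(4),o['orientation'][:,1].round(4).tolist(),o['ft_force'].round(1),round(o['gripper_width'],3))
if __name__=='__main__':
    tag=sys.argv[1]; n=int(sys.argv[2]); P=[float(v) for v in sys.argv[3:6]]; last=9
    for i in range(n):
        f=shot('wrist','wrist%s.png'%tag); o=r.get_obs(); st(o)
        if abs(o['gripper_width']-last)<.002: break
        last=o['gripper_width']
    g=shot('side','side%s.png'%tag); p=proj(g,P).astype(int)
    a=cv2.imread('pics/wrist%s.png'%tag)[100:300,150:350]
    b=cv2.imread('pics/side%s.png'%tag)[p[1]-50:p[1]+50,p[0]-50:p[0]+50]
    cv2.imwrite('pics/c%s.png'%tag,np.hstack([cv2.resize(i,(400,400),interpolation=cv2.INTER_CUBIC) for i in(a,b)]))
E
python3 look.py 6 16 .46 -.185 .13
```

```text
6.0167 [ 0.4637 -0.1833  0.1287] [0.0609, -0.0356, -0.9975] [-0.9 -0.5  0.2] 0.864
6.0667 [ 0.464  -0.1835  0.129 ] [0.0617, -0.0362, -0.9974] [-0.8 -0.4  0.2] 0.822
6.1167 [ 0.4641 -0.1836  0.1291] [0.062, -0.0364, -0.9974] [-0.2  0.3  0.1] 0.776
6.1667 [ 0.4641 -0.1836  0.129 ] [0.0619, -0.0364, -0.9974] [1.1 0.8 0.2] 0.731
6.2167 [ 0.464  -0.1836  0.1289] [0.0616, -0.0362, -0.9974] [-0.6  0.3 -0.9] 0.689
6.2667 [ 0.4639 -0.1835  0.1287] [0.0614, -0.036, -0.9975] [-0.4 -0.7  0. ] 0.646
6.3167 [ 0.4638 -0.1834  0.1285] [0.061, -0.0357, -0.9975] [-0.4 -0.3  0.2] 0.603
6.3667 [ 0.4637 -0.1833  0.1283] [0.0607, -0.0355, -0.9975] [-0.2  0.4 -0.2] 0.56
6.4167 [ 0.4636 -0.1833  0.1281] [0.0606, -0.0356, -0.9975] [ 0.4 -0.4 -0.5] 0.512
6.4667 [ 0.4635 -0.1833  0.128 ] [0.0604, -0.0353, -0.9976] [ 0.   0.6 -0.1] 0.473
6.5167 [ 0.4634 -0.1831  0.1278] [0.0601, -0.035, -0.9976] [-0.3 -0.4  0.2] 0.43
6.5667 [ 0.4633 -0.183   0.1277] [0.0599, -0.0348, -0.9976] [-0.7 -0.5 -1. ] 0.386
6.6167 [ 0.4633 -0.183   0.1276] [0.0598, -0.0347, -0.9976] [-0.5 -0.2 -0.9] 0.342
6.6667 [ 0.4633 -0.183   0.1276] [0.0598, -0.0348, -0.9976] [ 0.1  0.2 -1.4] 0.297
6.7167 [ 0.4633 -0.183   0.1276] [0.0597, -0.0348, -0.9976] [ 0.9  0.1 -0.9] 0.253
6.7667 [ 0.4633 -0.183   0.1276] [0.0598, -0.0348, -0.9976] [ 0.5 -0.  -0.5] 0.214
```

View pics/c6.png

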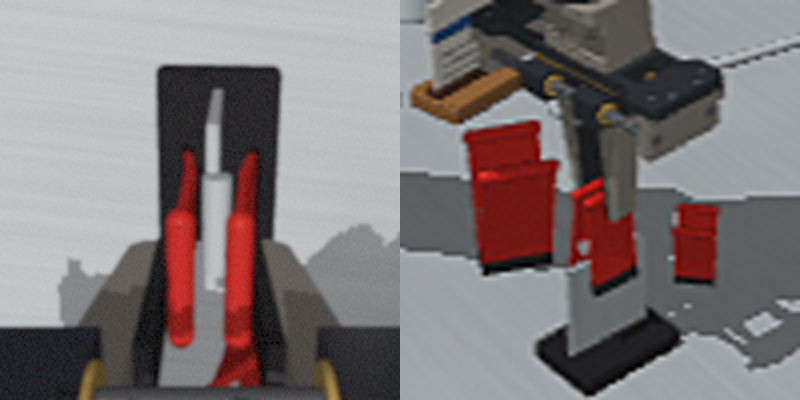

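```bash
python3 look.py 7 6 .46 -.185 .13
```

```text
6.8667 [ 0.4633 -0.183   0.1276] [0.0598, -0.0348, -0.9976] [-0.4 -0.8  0. ] 0.216
6.9167 [ 0.4633 -0.1831  0.1277] [0.0599, -0.0349, -0.9976] [ 0.3 -0.2 -0.6] 0.215
```

View pics/c7.png

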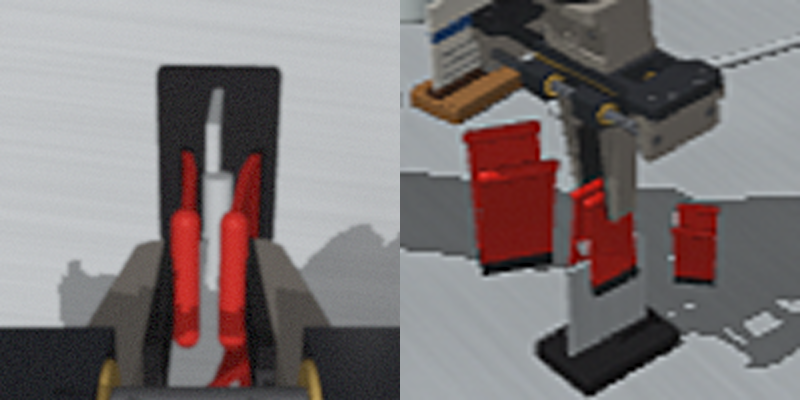

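Call:
{"op": "play_rows", "data": {"commands": [[[0, 0, 18, 0, 0], [0, 0, 30, 0, 0], [0, 0, 30, 0, 0]]]}}

```text
clock: 7.22
position: [0.4582, -0.1795, 0.1999]
orientation: [[-0.104, 0.046, -0.993], [0.994, -0.025, -0.105], [-0.03, -0.999, -0.043]]
ft_force: [1.6, -0.1, 0.2]
gripper_width: 0.212
```

```bash
python3 look.py 8 2 .46 -.185 .2
```

```text
7.2667 [ 0.4614 -0.1817  0.207 ] [0.0553, -0.0315, -0.998] [ 1.4 -1.3  3.9] 0.218
7.3167 [ 0.4617 -0.182   0.2052] [0.0563, -0.0323, -0.9979] [ 0.3 -0.4 -0.3] 0.216
```

View pics/c8.png

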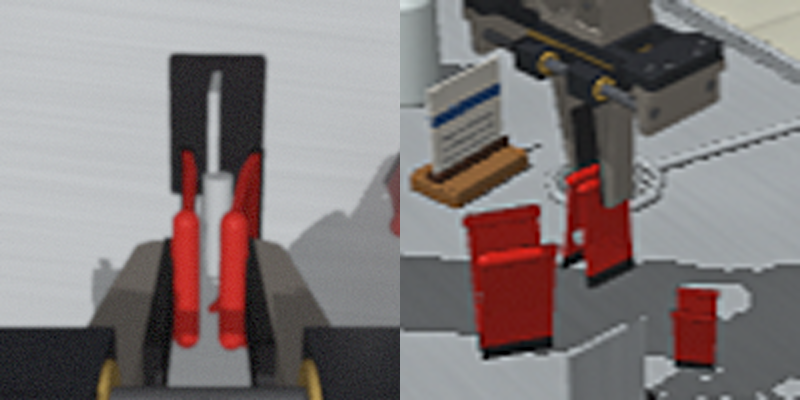

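Call:
{"op": "play_rows", "data": {"commands": [[[10, 25, 3, 1.2, 0], [10, 38, 0, 1.2, 0], [10, 39, 0, 1.2, 0], [10, 39, 0, 1.2, 0], [10, 39, 0, 1.2, 0]]]}}

```text
clock: 7.78
position: [0.5081, -0.0011, 0.2003]
orientation: [[-0.198, 0.05, -0.979], [0.98, -0.026, -0.199], [-0.035, -0.998, -0.044]]
ft_force: [0.7, -0.1, -0.2]
gripper_width: 0.212
```

Call:
{"op": "play_rows", "data": {"commands": [[[10, 39, 0, 1.2, 0], [10, 39, 0, 1.2, 0], [10, 39, 0, 1.2, 0], [10, 38, 0, 1.2, 0], [10, 25, 0, 1.2, 0]]]}}

```text
clock: 8.2
position: [0.5537, 0.1898, 0.1916]
orientation: [[-0.307, 0.041, -0.951], [0.951, -0.02, -0.308], [-0.032, -0.999, -0.033]]
ft_force: [-0.0, 0.2, -0.8]
gripper_width: 0.217
```

```bash
python3 look.py 9 2 .567 .192 .15; python3 - <<'E'
from fit import *
import pickle
f=shot('wrist','wrist9b.png'); pickle.dump(dict(f),open('w9.pkl','wb'))
for l in ['clip','clip_levers','clip_mouth','card_edge','card_stand']:
    for d in r.pinpoint(l,f):
        p=w(f,d['at']); print(' ',l,round(d['conf'],2),p.round(4),proj(f,p).round())
o=r.get_obs();print(o['clock'],o['position'],o['orientation'].round(4).tolist())
E
```

```text
8.25 [0.5545 0.193  0.1912] [0.0415, -0.0173, -0.999] [-3.2  1.5 -0.3] 0.213
8.3 [0.554  0.19   0.1912] [0.0406, -0.0197, -0.999] [-0.3 -0.2 -1.7] 0.211
  clip 0.8 [ 0.4602 -0.0548  0.0512] [43.  5.]
  clip 0.62 [0.5501 0.1853 0.1654] [253. 211.]
  clip_levers 0.84 [0.5521 0.1896 0.2013] [257. 238.]
  clip_mouth 0.85 [0.5471 0.1918 0.1277] [263. 193.]
  clip_mouth 0.69 [ 0.4645 -0.0519  0.0058] [75. 23.]
  card_edge 0.92 [0.4192 0.2278 0.1103] [361.  49.]
  card_edge 0.75 [0.57   0.1934 0.1153] [257. 213.]
  card_stand 0.78 [0.5703 0.1917 0.0033] [258. 180.]
  card_stand 0.58 [ 0.4059  0.3996 -0.0027] [474. 102.]
  card_stand 0.56 [0.4158 0.2276 0.0007] [332.  62.]
8.65 [0.55476299 0.18504491 0.19359458] [[-0.3016, 0.0434, -0.9524], [0.9528, -0.0209, -0.3027], [-0.0331, -0.9988, -0.035]]
```

View pics/c9.png

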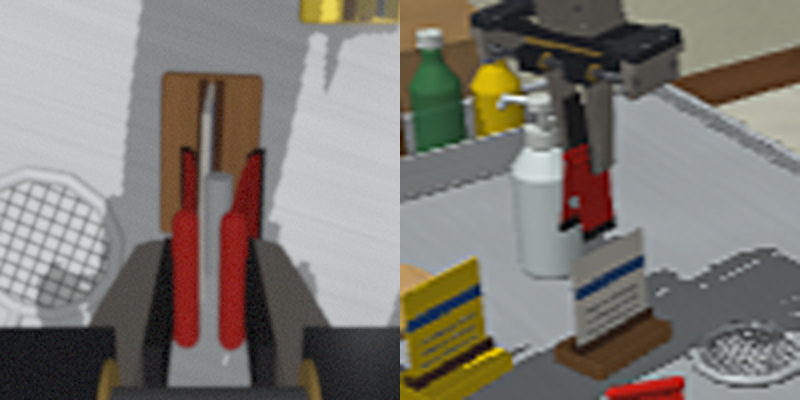

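View pics/wrist9b.png

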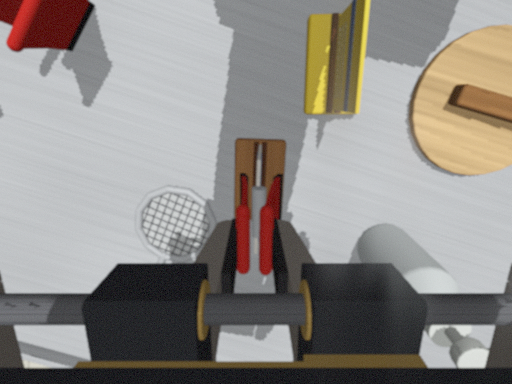

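```bash
python3 - <<'E'
import cv2
im=cv2.imread('pics/wrist9b.png')[130:280,210:310]
cv2.imwrite('pics/w9c.png',cv2.resize(im[:100],(600,600),interpolation=cv2.INTER_CUBIC))
E
```

```text
(no output)
```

View pics/w9c.png

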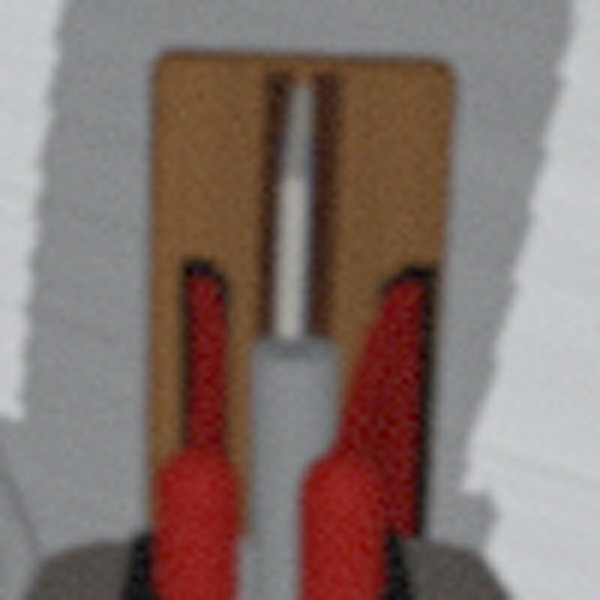

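```bash
cat > cl9.py <<'E'
import pickle,sys
from h import *
from scipy.optimize import least_squares
from scipy.spatial.transform import Rotation as Ro
f=pickle.load(open('w9.pkl','rb'))
k=lambda X,Y:np.array([X/6+210-.42,Y/6+130-.42])
P=np.array([[-22,-8,43],[-22,8,43],[22,-8,43],[22,8,43],[-18,0,4],[-22,-14,-35],[-22,14,-35]])/1000
U=np.array([k(198,448),k(342,452),[243,273],[266,273],k(293,340),k(203,262),k(407,267)])
def res(q):
    R=Ro.from_euler('ZYX',q[3:]).as_matrix(); return (np.array([proj(f,p) for p in P@R.T+q[:3]])-U).ravel()
s=least_squares(res,[.554,.187,.17,.3,0,0]); q=s.x
print('clip',q[:3].round(4),np.degrees(q[3:]).round(1)); print(s.fun.reshape(-1,2).round(1).tolist())
R=Ro.from_euler('ZYX',q[3:]).as_matrix(); print('mouth',(q[:3]+R@[0,0,-.035]).round(4))
s2=least_squares(lambda p:res([*p[:2],.172,*p[2:]]),[.554,.187,.3,0,0]); q=s2.x; print('z fixed',q[:2].round(4),np.degrees(q[2:]).round(1)); print(s2.fun.reshape(-1,2).round(1).tolist())
R=Ro.from_euler('ZYX',q[2:]).as_matrix(); print('mouth',(np.array([q[0],q[1],.172])+R@[0,0,-.035]).round(4))
def back(u,z):
    T=np.linalg.inv(f['world_to_cam']); d=np.array([(u[0]-f['cx'])/f['fx'],-(u[1]-f['cy'])/f['fy'],-1]); d=T[:3,:3]@d; o=T[:3,3]; return o+d*(z-o[2])/d[2]
a,b=back(k(297,180),.11),back(k(290,335),.11); d=(b-a)/np.linalg.norm(b-a)
print('card end',a.round(4),b.round(4),np.degrees(np.arctan2(d[1],d[0])),'mid',(a+.045*d).round(4))
a,b=back(k(155,58),.018),back(k(457,66),.018); n=(b-a)/np.linalg.norm(b-a); ax=np.array([n[1],-n[0],0])
print('base',np.linalg.norm(b-a),np.degrees(np.arctan2(ax[1],ax[0])),((a+b)/2+.05*ax).round(4))
E
python3 cl9.py
```

```text
clip [0.5532 0.1899 0.1592] [17.9 -0.4  1.7]
[[-2.1, -0.4], [2.1, -0.5], [-1.5, -1.2], [1.6, -0.3], [-0.4, 4.7], [0.1, -1.0], [0.2, -1.3]]
mouth [0.5531 0.191  0.1242]
z fixed [0.5487 0.1887] [17.8 -2.   1.6]
[[-3.3, -2.9], [3.3, -2.9], [-2.8, 3.1], [2.7, 4.0], [-0.3, 3.4], [-0.9, -1.9], [1.2, -2.2]]
mouth [0.5495 0.19   0.137 ]
card end [0.525  0.1805 0.11  ] [0.5473 0.1867 0.11  ] 15.589154031675228 mid [0.5684 0.1926 0.11  ]
base 0.05796350769767228 16.598223948610265 [0.5685 0.1933 0.018 ]
```

Call:
{"op": "play_rows", "data": {"commands": [[[14, 2, -8, -0.5, 0]]]}}

```text
clock: 8.73
position: [0.5686, 0.1864, 0.1874]
orientation: [[-0.292, 0.045, -0.955], [0.956, -0.021, -0.293], [-0.033, -0.999, -0.037]]
ft_force: [0.0, 0.6, -0.8]
gripper_width: 0.213
```

```bash
python3 look.py 10 4 .567 .192 .13; python3 - <<'E'
from h import *
import pickle
f=shot('wrist','wrist10b.png'); pickle.dump(dict(f),open('w10.pkl','wb'))
o=r.get_obs();print(o['clock'],o['position'],o['orientation'].round(4).tolist())
cv2.imwrite('pics/w10c.png',cv2.resize(cv2.imread('pics/wrist10b.png')[130:230,210:310],(600,600),interpolation=cv2.INTER_CUBIC))
g=shot('scene','scene10.png'); p=proj(g,[.567,.192,.13]).astype(int)
a=cv2.imread('pics/scene10.png')[p[1]-40:p[1]+40,p[0]-40:p[0]+40]; b=cv2.imread('pics/c10.png')[:,400:]
cv2.imwrite('pics/d10.png',np.hstack([cv2.resize(a,(400,400),interpolation=cv2.INTER_CUBIC),b]))
E
```

```text
8.7833 [0.5703 0.1859 0.1849] [0.0446, -0.0215, -0.9988] [-1.7 -1.9 -0.7] 0.217
8.8333 [0.5691 0.186  0.1848] [0.0424, -0.0216, -0.9989] [-0.5  0.  -0.4] 0.216
8.9333 [0.56847745 0.18640394 0.18547634] [[-0.2926, 0.0424, -0.9553], [0.9557, -0.0215, -0.2936], [-0.033, -0.9989, -0.0342]]
```

View pics/w10c.png

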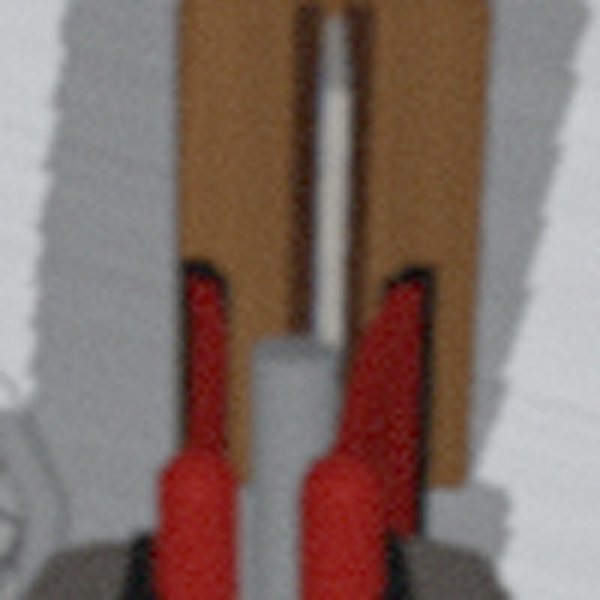

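View pics/d10.png

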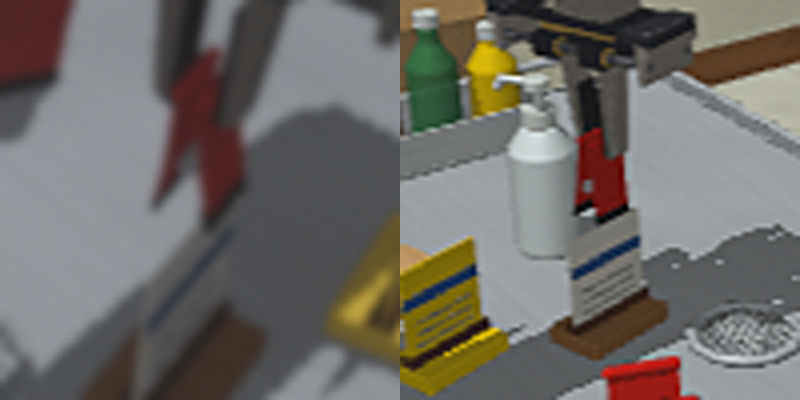

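```bash
sed -e "s/w9.pkl/w10.pkl/" -e "s/a,b=back(k(297,180),.11),back(k(290,335),.11)/a,b=back(k(339,88),.11),back(k(326,340),.11)/" -e "s/a,b=back(k(155,58),.018),back(k(457,66),.018)/print('L',back(k(177,100),.018),back(k(178,260),.018),'R',back(k(489,100),.018),back(k(468,480),.018));a,b=back(k(183,150),.018),back(k(487,158),.018)/" -e "s/,172/,.164/" -e "s/-8,43/-6,43/g;s/22,8,43/22,6,43/g" cl9.py >cl10.py; python3 cl10.py
```

```text
clip [0.5668 0.1879 0.1562] [16.9 -0.9  1.6]
[[1.3, -1.0], [-1.1, -1.2], [1.5, -0.1], [-1.5, 0.6], [-0.4, 4.4], [-0.2, -1.2], [0.4, -1.5]]
mouth [0.5671 0.189  0.1212]
z fixed [0.5612 0.1865] [16.8 -2.8  1.4]
[[0.1, -4.3], [0.1, -4.5], [0.2, 5.5], [-0.5, 6.3], [-0.3, 2.6], [-1.4, -2.4], [1.7, -2.7]]
mouth [0.5626 0.1878 0.1371]
card end [0.5246 0.1806 0.11  ] [0.5595 0.1898 0.11  ] 14.723274769826611 mid [0.5681 0.1921 0.11  ]
L [0.54873695 0.15650409 0.018     ] [0.57871477 0.16536922 0.018     ] R [0.53118796 0.21288595 0.018     ] [0.60497186 0.23399511 0.018     ]
base 0.058086383669363924 15.825685381629198 [0.5978 0.2018 0.018 ]
```

Call:
{"op": "play_rows", "data": {"commands": [[[0, 3, -4, 0, 0], [0, 0, -10, 0, 0]]]}}

```text
clock: 9.15
position: [0.5696, 0.1897, 0.1742]
orientation: [[-0.292, 0.048, -0.955], [0.956, -0.021, -0.293], [-0.034, -0.999, -0.04]]
ft_force: [-0.3, 0.4, -0.9]
gripper_width: 0.214
```

```bash
cat > chk.py <<'E'
from h import *
import pickle,sys
t=sys.argv[1]
for i in range(2): f=shot('wrist','wrist%s.png'%t)
pickle.dump(dict(f),open('w%s.pkl'%t,'wb'))
o=r.get_obs();print(o['clock'],o['position'].round(4),o['orientation'].round(4).tolist(),o['ft_force'].round(1),o['gripper_width'])
g=shot('scene'); s=shot('side')
def cr(F,p,h): 
    p=np.round(p).astype(int); i=cv2.cvtColor(F['frame'],cv2.COLOR_RGB2BGR)[p[1]-h:p[1]+h,p[0]-h:p[0]+h]; return cv2.resize(i,(266,266),interpolation=cv2.INTER_CUBIC)
P=[.567,.192,.13]
im=np.hstack([cr(f,[260,180],50),cr(g,proj(g,P),25),cr(s,proj(s,P),25)])
cv2.imwrite('pics/e%s.png'%t,im)
E
python3 chk.py 11
```

```text
9.25 [0.5675 0.1891 0.1709] [[-0.2925, 0.0417, -0.9554], [0.9557, -0.0217, -0.2935], [-0.033, -0.9989, -0.0335]] [-0.3 -0.  -0.8] 0.21329680652145191
```

View pics/e11.png

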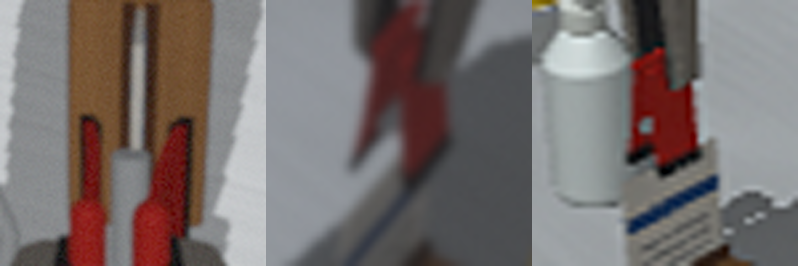

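Call:
{"op": "play_rows", "data": {"commands": [[[0, 1, -10, 0, 0], [0, 0, -10, 0, 0]]]}}

```text
clock: 9.52
position: [0.57, 0.1906, 0.1537]
orientation: [[-0.292, 0.049, -0.955], [0.956, -0.021, -0.294], [-0.034, -0.999, -0.04]]
ft_force: [0.7, -0.5, -0.3]
gripper_width: 0.216
```

```bash
python3 chk.py 12
```

```text
9.6167 [0.5685 0.1902 0.1518] [[-0.2924, 0.0442, -0.9553], [0.9557, -0.0215, -0.2936], [-0.0335, -0.9988, -0.0359]] [-0.1  0.4 -1.2] 0.219577131690755
```

View pics/e12.png

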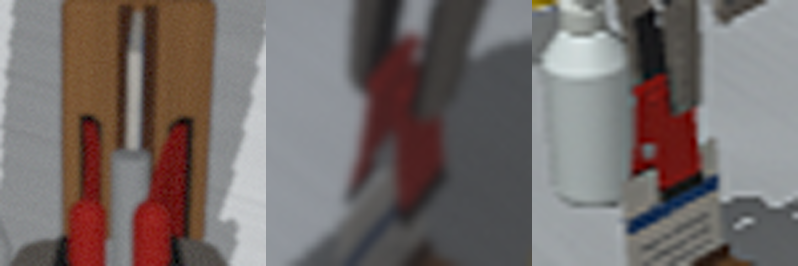

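The wrist view shows the card centred between the jaws. The side and scene views show one jaw on either side of it, about 18 mm down, and the measured force is near zero. I'm handing in.

```bash
python3 - <<'E'
from h import *
f=shot('scene'); 
for l in('clip_mouth','card_edge','bottle'):
    for d in r.pinpoint(l,f)[:3]: print(l,round(d['conf'],2),w(f,d['at']).round(3))
o=r.get_obs(); print(o['clock'],o['position'].round(4),o['ft_force'].round(1),o['gripper_width'])
print(r.job_done())
E
```

```text
clip_mouth 0.85 [ 0.464 -0.057  0.001]
clip_mouth 0.77 [0.564 0.187 0.093]
clip_mouth 0.74 [ 0.564 -0.153  0.004]
card_edge 0.83 [0.422 0.229 0.112]
card_edge 0.63 [0.567 0.192 0.11 ]
card_edge 0.17 [ 0.461 -0.187  0.002]
bottle 0.79 [0.605 0.378 0.003]
bottle 0.58 [0.568 0.188 0.097]
9.9167 [0.5702 0.1904 0.1547] [-0.3  0.1 -0.9] 0.215939715843693
the job is handed in; nothing more can be done
None
```

I squeezed the middle-sized red clip by its levers and lifted it off the steel plate. I then lowered it over the middle of the white order card's top edge and handed the job in at 9.9 s, with the arm still holding the clip open.

**What the last checks showed:**
- **Centring:** the wrist view puts the card within about 1 mm of the middle between the jaws.
- **Squareness:** the clip and card yaws agree to about 1°.
- **Depth:** the jaw tips are about 15–19 mm below the card's top edge, and the side and scene views show one jaw on each side.
- **Contact and grip:** the measured force was near zero (about 1 N). The grip opening held steady at about 0.21.

**What disagreed or was not ideal:**
- **Mouth position:** the trained network placed the clip mouth at y = 0.187, against about 0.192 for the card. That 4–5 mm gap is about the network's stated error and disagrees with the wrist view, which I trusted.
- **Grip opening:** it came to about 20 mm over the levers, where 24 mm was expected at the stop. The jaws looked fully open in the images.
- **Tilt:** the arm crept slightly with every move and leaned the tool by up to about 4°. The clip itself measured about 1.6° off upright just before the final lowering.
- **Last reading:** in the final readings before I handed in, the tool had settled back up by about 3 mm.

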